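# Swap the adapter kept at the back of the bay

### The arm

A 7-joint arm with a two-finger parallel gripper is mounted at the origin on a cart in front of the work surface, level with it; the furniture and walls round the work are solid. World frame = base frame: x ahead of the robot, y to its left, z up, the work surface at z = 0. Lengths are in m, angles in rad, forces in N, time in s.
With the tool pointing down it reaches from about 0.4 to 0.85 m from the base axis. Payload 10.4 kg.
Tool frame: the origin (TCP) lies at the very end of the fingers, on their centre line; the grasp point (between the pads) lies 19 mm behind it (manip.hold_point_z is the distance from the TCP to the grasp point, in m); z points along the fingers, y is the line along which they close (so a half turn about z gives the same grasp; the last joint's range is limited). The gripper opens to 85 mm and grips with 20 to 120 N. Pads are 22 mm wide; open, the fingers measure 114 mm over their backs; the gripper's body (76 mm by 85 mm) begins 54 mm behind the grasp point. The pads swing forward as they close: fully open they stand 13 mm farther back than shut.
Start: joints at [-1.285, 0.332, -0.065, 1.46, 0.022, 1.35, -0.088], TCP at [0.19, 0.595, 0.231] pointing down, gripper open.
Joint ranges: [-2.6, 2.6], [-0.5, 2.12], [-1.47, 1.34], [0.16, 2.42], [-1.27, 4.41], [0.06, 2.06], [-2.6, 2.6]. Speed limits (rad/s): [2.22, 2.22, 2.79, 2.79, 3.14, 3.14, 3.14].

### API

Orientations are given as a rotation vector (axis times angle).
In Python, from workcell import manip gives the robot as it stands. The module is installed in compiled form; this text tells all that it offers.
- The arm moves only by the tool play_rows, never from a script. Its argument "rows" is a list of rows, each a list of 2 entries, a list of its own where there are three numbers: the shift along the tool's x, y, z in mm, then the turn about the tool's z in rad. In form: [[[tx, ty, tz], roll], ...]. A call has 1 to 12 rows; each row shifts and turns the commanded pose from where the row before left it, along the tool's axes as they then stand; what a row does not reach is not made up. A row lasts 1/10 s, in which the tool goes at most 50 mm and 8.59 degrees, less where a joint would pass 70% of its speed; a pose out of reach is approached as far as the arm can. A call with a gripper value outside its range is refused whole. "fingers" is the opening, from -1 (shut) to 1 (fully open), set as the call begins (left out, the last holds). The fingers move at their own pace and stop on an object; "newtons" is the grip in N (left out, the last holds). Time passes only in rows, so rows that do not move let the fingers close. It gives the time, the measured TCP pose, the force, the opening and the grip force at its end, in the units of the state.
- manip.get_obs(): the state, without advancing time (a new reading comes with each control period).
- manip.snapshot(name): name is "scene" or "side" or "wrist"; returns a dict with "frame" (400x640x3 uint8, blue, green, red), "z_map" (400x640 float32, m along the optical axis (not along the pixel's ray), 0 where there is no reading), "intrinsics" (3x3 intrinsics, pixels), "rvec" (rotation vector, rad) and "tvec" (3), from world to camera coordinates, as OpenCV has them. Camera axes: x right, y down, z forward; pixel columns grow to the right and rows downward; lengths in m; the calibration is good to about 2 mm. A picture is of the moment at which its call begins.
- manip.finish_job(): hands the job in; it is judged then, once.
Trained networks look in a picture, given as the dict that the camera call returned (one of the last four; its "shot" number tells which), for a name from the list of things; names that differ only in an ending like _2 or _b are one class to them, and where a whole thing is asked for, a point or a joint stands for the part that bears it (a point fixed in the world has none). Each returns a list of dicts, best first, with "conf" (0 to 1); they miss things now and then, are a little off and sometimes report something else, mostly with a low value. They report only what shows in the picture. A call takes as long as a camera call. They do not tell look-alikes from the thing itself.
- manip.recognise(picture, label): "at" ([row, column] in pixels, amid what is visible of it).
- manip.masks_of(picture, label): "pixels" (400x640 bool, what is visible of it) and "at" ([row, column] in pixels, amid what is visible of it).
The state is a dict: "clock": time; "q": joint angles; "joint_vel": joint speeds; "tau": joint torques, N m; "eef_pos": TCP position; "tcp_rot": TCP orientation; "wrist_force": force on the tool from outside, world axes, zero at the start; "ft_torque": the same for the moment, N m; "grip_width": finger opening in m; "grasp_force": force on a finger pad.
Only numpy, scipy, OpenCV 4.12 (cv2) and the standard library are available. Lean on these libraries where they do the work, as an engineer would, in place of code of your own. Each camera call takes 0.05 s, during which the arm holds its last target. There are 200 camera calls.

### The job

Move the grease pot and the steel tin, which stand in the way in the grey bay, over into the parts tray, then fetch the brass adapter from behind them and stand it in the round aluminium dish. Stand the grey adapter with the black ring on the bay's back place where the brass one was, and only then put the pot and the tin back in the bay, each where it stood at the start. Keep the pot and the tin upright throughout, and leave everything standing.

Things in the scene. Friction and masses are not known exactly. Their poses are not given: they have to be found in the camera images.
- bay: fixed grey sheet-steel bay, 116 x 228 mm, open at top and front (its -x). Origin: underside, below the centre of the back place (black ring, 36 mm across). Floor top at z 3 mm, from x -92 to +24 mm. Back wall inside at x 24 mm, 53 mm high; side walls inside at y +-110 mm, 30 mm high. Two front places (rings 64 mm across) at x -25, y +-50 mm: pot on one, tin on the other, within 3 mm. Yaw up to 0.3 rad.
- tray: fixed pale steel parts tray, the side area. Origin: centre of its underside. Inner floor 138 mm along x, 212 mm along its y, 2 mm above the origin; walls 36 mm high, rim 174 x 249 mm over all. Its y axis points roughly at the robot (world -x). A small injector (64 x 36 x 17 mm) lies at the far end, at tray y about -82 mm, and can stay; tray y from -55 to +100 mm is empty.
- dish: fixed round open aluminium dish, 64 mm outside, 56 mm inside, 10 mm high, inner floor 4 mm above its origin (centre of its underside, on the bench). Target of the brass adapter.
- grease_pot: loose round white pot with a blue screw lid, 58 mm diameter, 73 mm high (lid 56 mm diameter, from 58 mm up). Origin at the centre of its underside, z up. About 0.12 kg.
- tin: loose round plain steel tin without label, 54 mm diameter, 82 mm high (the top 4 mm narrower, 48 mm). Origin at the centre of its underside, z up. About 0.15 kg.
- brass_adapter: loose brass adapter, 32 mm high: round flange 28.6 mm across up to 8 mm, hexagonal body about 22 mm across from 8 to 20 mm, narrow stem 12 mm across above. Origin at the centre of its underside, z up. Starts on the bay's back place behind pot and tin, which leave no finger room round it. About 0.03 kg.
- ring_adapter: loose round grey steel adapter with a black rubber ring near its top, 20 mm diameter, 35 mm high. Origin at the centre of its underside, z up. Starts on the open bench to the robot's right. About 0.03 kg.
Mind the look-alikes: they are no part of the job. There is more than one size of the tin; the job needs the largest.

How it is judged:
By the outcome, as a careful person would: the job done as asked, in the order asked, and still so for the second after the job is handed in, with the robot touching nothing.
It also fails if it takes over 128 s, if anything falls off the work surface, if the arm or the gripper's body presses on something with over 40 N, if the wrist force passes 120 N, or if a joint passes its speed limit or range.

## Working session

There is one attempt and no reset: what is moved stays moved. The work goes in short steps, Python scripts to look and compute and a tool call to move; the robot and the scene stay as the last step left them, time stands still between calls to the robot, and variables do not carry over. Pictures are saved under pics/ and viewed, at most 14 in all, crops included, and the job is handed in when it is done.

Besides the shell and the picture viewer there is one more tool, called in YAML: its name, and indented under it one key for each argument. play_rows: Moves the arm, as the interface text tells. Its arguments: {"type":"object","properties":{"rows":{"type":"array","items":{"type":"array"}},"fingers":{"type":"number"},"newtons":{"type":"number"}},"required":["rows"]}

```bash
mkdir -p pics
cat > h.py <<'E'
import numpy as np, cv2
from workcell import manip
from scipy.spatial.transform import Rotation as R
def snap(n,f=None):
    s=manip.snapshot(n)
    if f: cv2.imwrite('pics/'+f,s['frame'])
    return s
def cloud(s):
    K=np.array(s['intrinsics']);z=s['z_map'];v,u=np.mgrid[:400,:640]
    c=np.stack([(u-K[0,2])/K[0,0]*z,(v-K[1,2])/K[1,1]*z,z],-1)
    M=R.from_rotvec(np.ravel(s['rvec'])).as_matrix()
    p=(c-np.ravel(s['tvec']))@M
    p[z==0]=np.nan
    return p
def proj(s,p):
    return cv2.projectPoints(np.float64(p).reshape(-1,1,3),np.float64(s['rvec']),np.float64(s['tvec']),np.float64(s['intrinsics']),None)[0].reshape(-1,2)
E
cat > a.py <<'E'
from h import *
o=manip.get_obs();print({k:np.round(v,3) for k,v in o.items()},manip.hold_point_z)
for n in['scene','side']:
    s=snap(n,n+'1.png');p=cloud(s);np.savez(n+'.npz',p=p,f=s['frame'])
    print(n,'cam',-R.from_rotvec(np.ravel(s['rvec'])).as_matrix().T@np.ravel(s['tvec']))
    for l in['bay','tray','dish','grease_pot','tin','brass_adapter','ring_adapter']:
        for d in manip.masks_of(s,l)[:4]:
            q=p[d['pixels']];q=q[~np.isnan(q[:,0])]
            if len(q)==0: continue
            zt=np.percentile(q[:,2],98);t=q[q[:,2]>zt-.004]
            print(l,round(d['conf'],2),np.round(d['at']),len(q),'top',np.round(zt,3),'c',np.round((t.min(0)+t.max(0))/2,3)[:2],'ext',np.round(np.ptp(t,axis=0),3)[:2],'bb',np.round(q.min(0),3),np.round(q.max(0),3))
E
python3 a.py
```

```text
{'clock': np.float64(0.0), 'q': array([-1.285,  0.333, -0.065,  1.461,  0.022,  1.35 , -0.089]), 'joint_vel': array([-0.   , -0.   ,  0.001,  0.001,  0.001,  0.   ,  0.   ]), 'tau': array([-0.0000e+00, -6.2545e+01,  4.9000e-02, -3.9160e+01,  1.6000e-02,
        1.0000e-02, -0.0000e+00]), 'eef_pos': array([0.19 , 0.595, 0.231]), 'tcp_rot': array([-4.830e-01, -3.104e+00,  2.000e-03]), 'wrist_force': array([-0.041,  1.301, -0.334]), 'ft_torque': array([0.068, 0.02 , 0.014]), 'grasp_force': np.float64(0.0), 'grip_width': np.float64(0.085)} 0.0187
scene cam [-0.08384833 -0.69421081  0.96841086]
bay 0.82 [234. 358.] 2194 top 0.052 c [ 0.639 -0.014] ext [0.046 0.215] bb [ 0.515 -0.126 -0.005] [0.662 0.121 0.076]
tray 0.92 [184. 276.] 3050 top 0.038 c [0.535 0.277] ext [0.253 0.182] bb [ 0.408  0.186 -0.007] [0.694 0.414 0.043]
dish 0.9 [320. 393.] 568 top 0.012 c [ 0.451 -0.279] ext [0.062 0.063] bb [ 0.419 -0.31  -0.003] [ 0.489 -0.241  0.014]
grease_pot 0.93 [232. 367.] 628 top 0.078 c [ 0.591 -0.055] ext [0.055 0.055] bb [ 0.56  -0.085  0.   ] [0.651 0.026 0.079]
tin 0.82 [172. 235.] 258
[... 729 characters left out ...]
12. 338.] 1609 top 0.053 c [ 0.634 -0.018] ext [0.039 0.201] bb [ 0.51  -0.123 -0.   ] [0.691 0.176 0.076]
grease_pot 0.9 [209. 350.] 660 top 0.078 c [ 0.587 -0.053] ext [0.056 0.056] bb [ 0.556 -0.084  0.002] [0.621 0.024 0.08 ]
tin 0.87 [206. 293.] 331 top 0.064 c [0.461 0.025] ext [0.035 0.032] bb [0.439 0.005 0.001] [0.511 0.107 0.065]
tin 0.77 [184. 334.] 493 top 0.087 c [0.599 0.046] ext [0.049 0.044] bb [ 0.571  0.02  -0.   ] [0.7   0.217 0.089]
tin 0.44 [150. 255.] 201 top 0.064 c [0.466 0.428] ext [0.036 0.035] bb [ 0.446  0.361 -0.473] [0.814 1.622 0.064]
ring_adapter 0.49 [263. 404.] 145 top 0.037 c [ 0.607 -0.288] ext [0.015 0.015] bb [ 0.595 -0.301 -0.001] [ 0.645 -0.237  0.038]
```

Run:
```python
from h import *
f=cv2.imread('pics/scene1.png');cv2.imwrite('pics/c1.png',cv2.resize(f[120:380,180:500],None,fx=2.3,fy=2.3,interpolation=cv2.INTER_CUBIC))
# bay orientation: back wall top z 45-58
p=np.load('scene.npz')['p']
m=(p[...,2]>.048)&(p[...,2]<.06)&(p[...,0]>.6)&(p[...,0]<.68)&(abs(p[...,1])<.14)
q=p[m]
q=q[(q[:,0]>.62)]
print(len(q),cv2.fitLine(np.float32(q[:,:2]),cv2.DIST_HUBER,0,.01,.01).ravel(),q.min(0),q.max(0))
# tray rim
m=(p[...,2]>.03)&(p[...,2]<.045)&(p[...,0]>.39)&(p[...,0]<.71)&(p[...,1]>.15)&(p[...,1]<.40)
q=p[m];print(cv2.minAreaRect(np.float32(q[:,:2]*1000)))
for n in['scene','side']:
  p=np.load(n+'.npz')['p']
  # small things on right: 
  m=(p[...,2]>.025)&(p[...,2]<.06)&(p[...,1]<-.15)&(p[...,1]>-.5)&(p[...,0]>.3)&(p[...,0]<.9)
  k,l,st,ce=cv2.connectedComponentsWithStats(m.astype(np.uint8))
  for i in range(1,k):
    if st[i,4]>15: q=p[l==i];t=q[q[:,2]>q[:,2].max()-.005];print(n,ce[i].round(),st[i,4],((t.min(0)+t.max(0))/2).round(3),np.ptp(t,axis=0).round(3),q[:,2].max().round(3))
```

```text
140 [ 0.14095081  0.9900166   0.6453657  -0.01975142] [ 0.63002705 -0.12159595  0.04809619] [0.66318567 0.09805111 0.05571647]
((535.1469116210938, 277.19708251953125), (181.35504150390625, 250.71572875976562), 87.73370361328125)
scene [463. 213.] 350 [ 0.837 -0.177  0.048] [0.079 0.051 0.005] 0.051
scene [465. 255.] 111 [ 0.719 -0.272  0.057] [0.002 0.002 0.004] 0.059
scene [443. 282.] 43 [ 0.609 -0.292  0.035] [0.013 0.013 0.005] 0.037
scene [527. 316.] 125 [ 0.664 -0.485  0.058] [0.02  0.028 0.005] 0.06
side [453. 215.] 366 [ 0.835 -0.176  0.048] [0.081 0.052 0.005] 0.05
side [438. 245.] 130 [ 0.716 -0.27   0.057] [0.001 0.001 0.004] 0.059
side [402. 260.] 49 [ 0.607 -0.288  0.035] [0.015 0.015 0.004] 0.038
side [479. 307.] 94 [ 0.657 -0.489  0.058] [0.009 0.021 0.004] 0.06
```

View pics/c1.png

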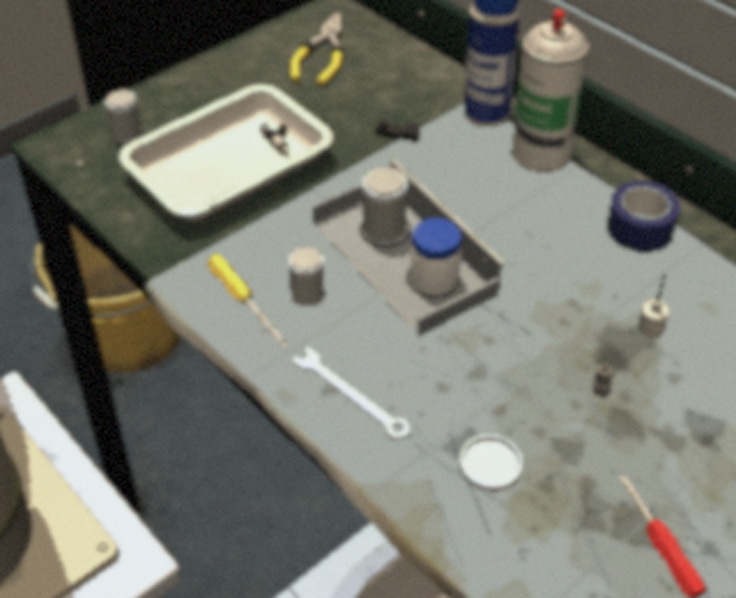

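The picture shows the tin (crop 383,205) and the pot (436,258) in the bay. The tray is upper left, the dish is at (490,462), and the ring adapter is at (603,381). The small tins at (305,277) and (121,115) are decoys. I'll use one constant tool yaw with the fingers closing along bay y, and start with the tin.

play_rows:
  rows:
    - [[0,0,0],-0.084]
    - [[0,0,0],-0.084]
    - [[-35,-35,0],0]
    - [[-35,-35,0],0]
    - [[-35,-35,0],0]
    - [[-35,-35,0],0]
    - [[-35,-35,0],0]
    - [[-35,-35,0],0]
    - [[-35,-35,0],0]
    - [[-35,-35,0],0]
    - [[-35,-35,0],0]
    - [[-35,-35,0],0]
  fingers: 0.65
  newtons: 30

```text
clock: 2.0
eef_pos: [0.4883, 0.1981, 0.2317]
tcp_rot: [0.221, 3.133, 0.001]
wrist_force: [0.1, 0.7, 0.3]
grip_width: 0.0704
grasp_force: 0.0
```

```bash
cat > g.py <<'E'
import sys
from h import *
YAW=-.141
def plan(*ts):
    o=manip.get_obs();M=R.from_rotvec(o['tcp_rot']).as_matrix();p=np.array(o['eef_pos'])
    y=M[:,1];a=np.arctan2(-y[0],y[1])
    print('t',round(o['clock'],2),'p',(p*1000).round(1),'yawerr',round(YAW-a,3),'tilt',M[:,2].round(3),'w',round(o['grip_width']*1e3,1),'F',np.round(o['wrist_force'],1),'q',np.round(o['q'],2))
    Y=np.array([-np.sin(YAW),np.cos(YAW),0]);Z=np.array([0,0,-1.]);M=np.stack([np.cross(Y,Z),Y,Z],1)
    for t in ts:
        d=(M.T@(np.array(t)-p))*1000;print(t,'shift',d.round(1));p=np.array(t)
if __name__=='__main__': plan(*[[float(v)/1000 for v in a.split(',')] for a in sys.argv[1:]])
E
python3 g.py 601.5,45,170 601.5,45,25
```

```text
t 2.0 p [488.3 198.1 231.7] yawerr -0.0 tilt [ 0.001  0.001 -1.   ] w 70.4 F [0.1 0.7 0.3] q [-0.72  0.11  0.26  1.73 -0.03  1.3   0.98]
[0.6015, 0.045, 0.17] shift [-133.6 -135.6   61.7]
[0.6015, 0.045, 0.025] shift [  0.   0. 145.]
```

play_rows:
  rows:
    - [[-33,-34,15],0]
    - [[-33,-34,15],0]
    - [[-33,-34,16],0]
    - [[-34,-34,16],0]
    - [[0,0,0],0]
    - [[0,0,0],0]

```text
clock: 2.6
eef_pos: [0.5996, 0.0458, 0.1688]
tcp_rot: [-0.225, -3.132, 0.001]
wrist_force: [0.4, 0.4, 0.5]
grip_width: 0.0702
grasp_force: 0.0
```

```bash
cat > w.py <<'E'
from h import *
import sys
s=snap('wrist','w_%s.png'%sys.argv[1]);p=cloud(s)
for l in sys.argv[2:]:
    for d in manip.masks_of(s,l)[:3]:
        q=p[d['pixels']];q=q[~np.isnan(q[:,0])]
        if len(q)<20: continue
        zt=np.percentile(q[:,2],95);t=q[abs(q[:,2]-zt)<.004]
        (c,r)=cv2.minEnclosingCircle(np.float32(t[:,:2]*1000));print(l,round(d['conf'],2),np.round(d['at']),len(q),'top',round(zt*1000,1),'circ',np.round(c,1),round(r,1),'bbc',((t.min(0)+t.max(0))[:2]*500).round(1))
E
python3 w.py 1 tin grease_pot brass_adapter; python3 g.py 601.5,45,25
```

```text
tin 0.83 [ 18. 276.] 2435 top 62.9 circ [466.4  29. ] 20.1 bbc [473.5  29. ]
tin 0.72 [201. 329.] 5560 top 86.3 circ [604.2  48.9] 27.3 bbc [604.2  48.9]
grease_pot 0.62 [199. 197.] 6235 top 77.5 circ [591.6 -52.1] 28.0 bbc [591.8 -52.4]
brass_adapter 0.82 [213. 270.] 681 top 35.4 circ [624.3  -5.5] 5.5 bbc [624.4  -5.6]
t 2.8 p [599.4  48.7 170.1] yawerr -0.003 tilt [ 0.001  0.001 -1.   ] w 70.4 F [-0.1 -0.1 -0.7] q [-0.47  0.33  0.39  1.63 -0.13  1.21  1.38]
[0.6015, 0.045, 0.025] shift [ -2.6  -3.4 145.1]
```

play_rows:
  rows:
    - [[-4,-1,25],0]
    - [[0,0,40],0]
    - [[0,0,40],0]
    - [[0,0,25],0]
    - [[0,0,14],0]
    - [[0,0,0],0]
    - [[0,0,0],0]

```text
clock: 3.5
eef_pos: [0.6042, 0.046, 0.0269]
tcp_rot: [0.22, 3.132, 0.001]
wrist_force: [0.4, -0.0, 0.4]
grip_width: 0.0703
grasp_force: 0.0
```

play_rows:
  rows:
    - [[0,0,0],0]
    - [[0,0,0],0]
    - [[0,0,0],0]
    - [[0,0,0],0]
    - [[0,0,0],0]
    - [[0,0,0],0]
  fingers: -1
  newtons: 30

```text
clock: 4.1
eef_pos: [0.6047, 0.0461, 0.0276]
tcp_rot: [0.22, 3.131, 0.002]
wrist_force: [-0.7, 1.5, 5.1]
grip_width: 0.0532
grasp_force: 30.4
```

```bash
python3 g.py 603,47,90 555,274,90 555,274,25
```

```text
t 4.1 p [604.7  46.1  27.6] yawerr -0.0 tilt [ 0.003  0.001 -1.   ] w 53.2 F [-0.7  1.5  5.1] q [-0.43  0.5   0.35  1.73 -0.21  0.94  1.43]
[0.603, 0.047, 0.09] shift [  1.9   0.7 -62.4]
[0.555, 0.274, 0.09] shift [ 79.4 218.    0. ]
[0.555, 0.274, 0.025] shift [ 0.  0. 65.]
```

play_rows:
  rows:
    - [[0,0,-10],0]
    - [[0,0,-25],0]
    - [[0,0,-25],0]
    - [[6,15,-5],0]
    - [[11,30,0],0]
    - [[12,33,0],0]
    - [[12,33,0],0]
    - [[12,33,0],0]
    - [[12,33,0],0]
    - [[11,28,0],0]
    - [[5,14,0],0]
    - [[0,0,0],0]

```text
clock: 5.3
eef_pos: [0.5533, 0.276, 0.0911]
tcp_rot: [0.216, 3.134, 0.002]
wrist_force: [0.0, -1.4, -0.7]
grip_width: 0.053
grasp_force: 31.8
```

```bash
python3 g.py 555,274,26.5
```

```text
t 5.3 p [553.3 276.   91.1] yawerr -0.004 tilt [ 0.     0.001 -1.   ] w 53.0 F [ 0.  -1.4 -0.7] q [-0.77  0.43  0.29  1.65 -0.14  1.07  1.  ]
[0.555, 0.274, 0.0265] shift [-1.9 -1.7 64.6]
```

play_rows:
  rows:
    - [[0,0,20],0]
    - [[0,0,25],0]
    - [[0,0,12],0]
    - [[0,0,5],0]
    - [[0,0,2],0]
    - [[0,0,0],0]
    - [[0,0,0],0]

```text
clock: 6.0
eef_pos: [0.5546, 0.2738, 0.0275]
tcp_rot: [0.221, 3.133, 0.001]
wrist_force: [-0.9, 0.6, -1.0]
grip_width: 0.0535
grasp_force: 31.8
```

play_rows:
  rows:
    - [[0,0,0],0]
    - [[0,0,0],0]
    - [[0,0,0],0]
    - [[0,0,-10],0]
    - [[0,0,-35],0]
    - [[0,0,-45],0]
    - [[0,0,-40],0]
  fingers: 0.65

```text
clock: 6.7
eef_pos: [0.554, 0.2735, 0.1593]
tcp_rot: [0.221, 3.133, 0.001]
wrist_force: [0.7, 0.6, -0.2]
grip_width: 0.0704
grasp_force: 0.0
```

```bash
python3 w.py 2 tin;python3 g.py 590.5,-53,156 590.5,-53,25
```

```text
tin 0.98 [116.  20.] 2137 top 42.8 circ [470.2  42.3] 14.5 bbc [470.2  43.8]
tin 0.83 [198. 324.] 5863 top 84.9 circ [553.5 273.7] 27.3 bbc [553.6 273.3]
tin 0.57 [ 50. 526.] 5212 top 62.7 circ [472.1 429.5] 20.7 bbc [472.2 429.3]
t 6.8 p [556.9 274.9 163.8] yawerr 0.0 tilt [ 0.009  0.006 -1.   ] w 70.5 F [0.1 0.2 0.2] q [-0.78  0.36  0.31  1.59 -0.12  1.2   0.98]
[0.5905, -0.053, 0.156] shift [ -79.3 -320.     7.8]
[0.5905, -0.053, 0.025] shift [  0.   0. 131.]
```

play_rows:
  rows:
    - [[-10,-40,0],0]
    - [[-10,-40,0],0]
    - [[-10,-40,0],0]
    - [[-10,-40,0],0]
    - [[-10,-40,0],0]
    - [[-10,-40,0],0]
    - [[-10,-40,0],0]
    - [[-10,-40,0],0]
    - [[0,0,0],0]

```text
clock: 7.7
eef_pos: [0.5879, -0.0619, 0.1573]
tcp_rot: [0.235, 3.132, -0.004]
wrist_force: [-0.8, -0.3, -0.7]
grip_width: 0.0705
grasp_force: 0.0
```

```bash
python3 w.py 3 grease_pot brass_adapter;python3 g.py 590.5,-53,25
```

```text
grease_pot 0.84 [199. 335.] 5907 top 77.4 circ [591.6 -53. ] 27.9 bbc [591.3 -52.9]
brass_adapter 0.62 [214. 390.] 711 top 35.5 circ [624.2  -5.9] 5.5 bbc [624.1  -5.9]
t 7.85 p [588.2 -53.8 156.6] yawerr -0.0 tilt [ 0.     0.001 -1.   ] w 70.5 F [0.  0.5 0.2] q [-0.37  0.32  0.46  1.67 -0.16  1.18  1.57]
[0.5905, -0.053, 0.025] shift [ -2.1   1.1 131.6]
```

play_rows:
  rows:
    - [[-3,1,25],0]
    - [[0,0,40],0]
    - [[0,0,36],0]
    - [[0,0,20],0]
    - [[0,0,10],0]
    - [[0,0,0],0]
    - [[0,0,0],0]

```text
clock: 8.55
eef_pos: [0.5921, -0.0532, 0.0266]
tcp_rot: [0.22, 3.133, 0.001]
wrist_force: [0.3, 0.5, 0.8]
grip_width: 0.0701
grasp_force: 0.0
```

play_rows:
  rows:
    - [[0,0,0],0]
    - [[0,0,0],0]
    - [[0,0,0],0]
    - [[0,0,0],0]
    - [[0,0,0],0]
    - [[0,0,0],0]
  fingers: -1

```text
clock: 9.15
eef_pos: [0.5924, -0.0534, 0.0272]
tcp_rot: [0.22, 3.131, 0.002]
wrist_force: [-1.4, 1.4, 7.3]
grip_width: 0.057
grasp_force: 31.7
```

```bash
python3 g.py 590.5,-53,90 473,277,90 473,277,25
```

```text
t 9.15 p [592.4 -53.4  27.2] yawerr -0.001 tilt [ 0.003  0.001 -1.   ] w 57.0 F [-1.4  1.4  7.3] q [-0.32  0.48  0.42  1.77 -0.24  0.94  1.63]
[0.5905, -0.053, 0.09] shift [  2.    0.2 -62.8]
[0.473, 0.277, 0.09] shift [162.7 310.2   0. ]
[0.473, 0.277, 0.025] shift [ 0.  0. 65.]
```

play_rows:
  rows:
    - [[0,0,-10],0]
    - [[0,0,-25],0]
    - [[0,0,-30],0]
    - [[11,20,-5],0]
    - [[18,34,0],0]
    - [[22,42,0],0]
    - [[22,42,0],0]
    - [[22,42,0],0]
    - [[22,42,0],0]
    - [[22,42,0],0]
    - [[16,30,0],0]
    - [[10,16,0],0]

```text
clock: 10.35
eef_pos: [0.4699, 0.2798, 0.0964]
tcp_rot: [0.215, 3.134, 0.002]
wrist_force: [0.2, 0.3, -2.0]
grip_width: 0.057
grasp_force: 32.7
```

play_rows:
  rows:
    - [[0,0,0],0]
    - [[0,0,20],0]
    - [[0,0,25],0]
    - [[0,0,15],0]
    - [[0,0,6],0]
    - [[0,0,4],0]
    - [[0,0,0],0]
    - [[0,0,0],0]

```text
clock: 11.15
eef_pos: [0.4721, 0.2765, 0.0263]
tcp_rot: [0.221, 3.133, 0.001]
wrist_force: [-0.9, 0.0, -1.0]
grip_width: 0.0573
grasp_force: 32.8
```

```bash
python3 g.py 473,277,26
```

```text
t 11.15 p [472.1 276.5  26.3] yawerr -0.0 tilt [ 0.001  0.001 -1.   ] w 57.3 F [-0.9  0.  -1. ] q [-0.84  0.38  0.27  1.89 -0.13  0.89  0.92]
[0.473, 0.277, 0.026] shift [-0.8  0.6  0.3]
```

play_rows:
  rows:
    - [[0,0,0],0]
    - [[0,0,0],0]
    - [[0,0,0],0]
    - [[0,0,-10],0]
    - [[0,0,-30],0]
    - [[0,0,-40],0]
    - [[0,0,-30],0]
    - [[-24,-32,0],0]
    - [[-24,-32,0],0]
    - [[-24,-32,0],0]
  fingers: 0.65

```text
clock: 12.15
eef_pos: [0.53, 0.1701, 0.1368]
tcp_rot: [0.22, 3.133, 0.002]
wrist_force: [0.4, 1.4, 0.2]
grip_width: 0.0709
grasp_force: 0.0
```

play_rows:
  rows:
    - [[-24,-32,0],0]
    - [[-24,-32,0],0]
    - [[-24,-32,0],0]
    - [[-24,-32,0],0]
    - [[-21,-34,0],0]
    - [[0,0,0],0]
    - [[0,0,0],0]
    - [[0,0,0],0]
  fingers: 0.06

```text
clock: 12.95
eef_pos: [0.6222, -0.0044, 0.1358]
tcp_rot: [-0.219, -3.134, -0.001]
wrist_force: [0.5, 0.1, -0.6]
grip_width: 0.0451
grasp_force: 0.0
```

```bash
python3 g.py 623,-6,14; python3 w.py 4 brass_adapter;python3 g.py
python3 - <<'E'
from h import *
f=cv2.imread('pics/w_4.png');cv2.imwrite('pics/w4c.png',cv2.resize(f[100:300,200:460],None,fx=3,fy=3))
E
```

```text
t 12.95 p [622.2  -4.4 135.8] yawerr -0.002 tilt [ 0.     0.001 -1.   ] w 45.1 F [ 0.5  0.1 -0.6] q [-0.42  0.41  0.45  1.61 -0.19  1.16  1.51]
[0.623, -0.006, 0.014] shift [ -1.   -1.5 121.8]
brass_adapter 0.66 [189. 322.] 831 top 35.5 circ [624.6  -5.6] 5.7 bbc [624.6  -5.6]
t 13.05 p [622.2  -4.  135.8] yawerr -0.002 tilt [ 0.     0.001 -1.   ] w 44.9 F [-0.3 -0.6 -0.1] q [-0.42  0.41  0.45  1.61 -0.19  1.16  1.51]
```

View pics/w4c.png

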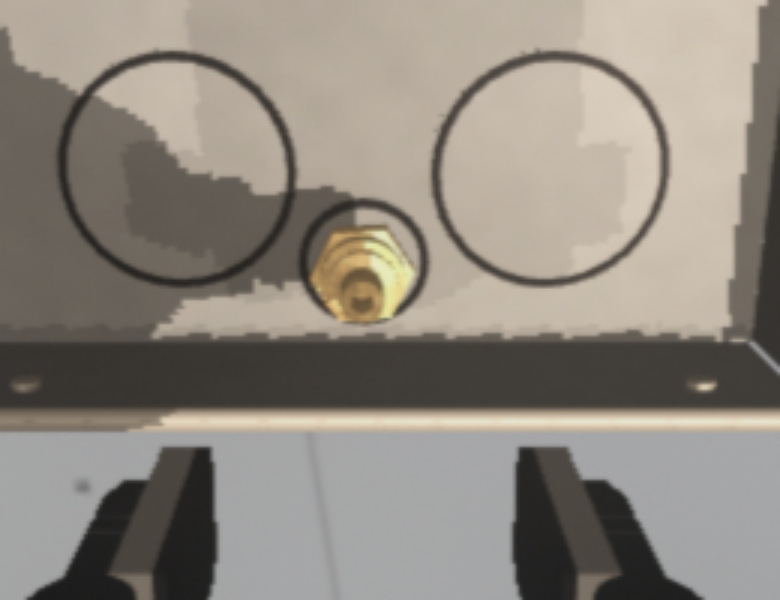

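Looking down at the bay, the brass adapter is inside the small ring at crop (364,263), and the front rings are at (178,168) and (550,168). The hex corners point along the closing axis. Rolling the gripper would foul the back wall, so I'll grip the hex as it stands. First I'll work out the ring centres.

```bash
python3 - <<'E'
from h import *
s=snap('wrist')
K=np.array(s['intrinsics']);M=R.from_rotvec(np.ravel(s['rvec'])).as_matrix();c=-M.T@np.ravel(s['tvec'])
for n,u,v,z in[('small',321.3,187.7,.003),('L',259.3,156,.003),('R',383.3,156,.003),('flangeL',200+310/3,100+274/3,.023),('flR',200+415/3,100+272/3,.023),('stem',200+362/3,100+300/3,.035)]:
    d=M.T@np.linalg.inv(K)@[u,v,1];print(n,((c+d*(z-c[2])/d[2])*1000).round(1))
print(c)
E
python3 g.py 623,-6,14
```

```text
small [623.7  -4.8   3. ]
L [590.5 -50.6   3. ]
R [604.4  48.4   3. ]
flangeL [619.1 -18.1  23. ]
flR [622.4   8.7  23. ]
stem [624.2  -5.3  35. ]
[0.54745299 0.00573634 0.27875998]
t 13.1 p [622.2  -4.2 135.7] yawerr -0.002 tilt [ 0.     0.001 -1.   ] w 44.9 F [-0.3  1.  -0.5] q [-0.42  0.41  0.45  1.61 -0.19  1.16  1.51]
[0.623, -0.006, 0.014] shift [ -1.   -1.6 121.7]
```

play_rows:
  rows:
    - [[-1,-3,15],0]
    - [[0,0,35],0]
    - [[0,0,35],0]
    - [[0,0,22],0]
    - [[0,0,10],0]
    - [[0,0,6],0]
    - [[0,0,0],0]
    - [[0,0,0],0]

```text
clock: 13.9
eef_pos: [0.6237, -0.0088, 0.0136]
tcp_rot: [0.221, 3.132, 0.0]
wrist_force: [0.1, 0.5, 0.3]
grip_width: 0.0449
grasp_force: 0.0
```

play_rows:
  rows:
    - [[0,0,0],0]
    - [[0,0,0],0]
    - [[0,0,0],0]
    - [[0,0,0],0]
    - [[0,0,0],0]
    - [[0,0,0],0]
  fingers: -1
  newtons: 25

```text
clock: 14.5
eef_pos: [0.6237, -0.0085, 0.0136]
tcp_rot: [0.221, 3.132, 0.001]
wrist_force: [-1.3, 0.6, 6.2]
grip_width: 0.0184
grasp_force: 24.5
```

```bash
python3 g.py 623,-7,100 450,-278,100
```

```text
t 14.5 p [623.7  -8.5  13.6] yawerr -0.0 tilt [ 0.002  0.001 -1.   ] w 18.4 F [-1.3  0.6  6.2] q [-0.38  0.56  0.41  1.69 -0.26  0.94  1.56]
[0.623, -0.007, 0.1] shift [  0.9   1.4 -86.4]
[0.45, -0.278, 0.1] shift [ 133.2 -292.6    0. ]
```

Run:
```python
from h import *
s=snap('wrist');cv2.imwrite('pics/w5.png',cv2.resize(s['frame'][140:400,200:440],None,fx=2.3,fy=2.3))
```

```text
(no output)
```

View pics/w5.png

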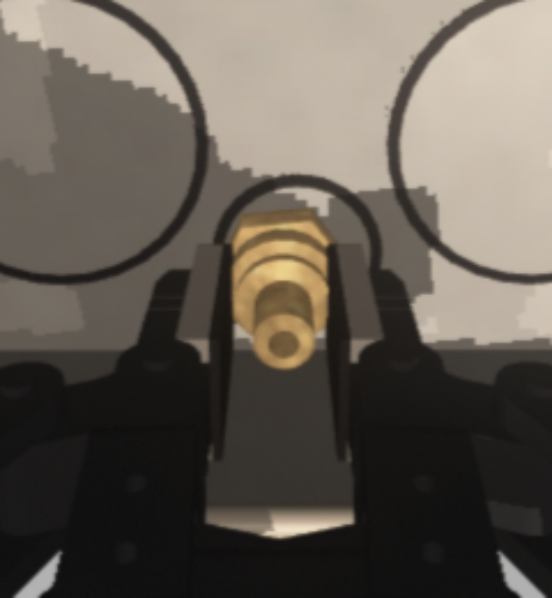

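The adapter stands upright between the pads at crop (285,290), so I'll carry it to the dish.

play_rows:
  rows:
    - [[0,0,-8],0]
    - [[0,0,-25],0]
    - [[0,0,-35],0]
    - [[0,0,-17],0]
    - [[10,-20,0],0]
    - [[17,-36,0],0]
    - [[18,-40,0],0]
    - [[18,-40,0],0]
    - [[18,-40,0],0]
    - [[18,-40,0],0]
    - [[18,-40,0],0]
    - [[16,-35,0],0]

```text
clock: 15.75
eef_pos: [0.4489, -0.2802, 0.0981]
tcp_rot: [0.223, 3.133, -0.0]
wrist_force: [0.5, 0.4, -0.2]
grip_width: 0.0188
grasp_force: 24.3
```

play_rows:
  rows:
    - [[0,0,0],0]
    - [[0,0,0],0]
    - [[0,0,0],0]

```text
clock: 16.05
eef_pos: [0.4511, -0.2773, 0.0977]
tcp_rot: [0.219, 3.134, 0.001]
wrist_force: [0.6, 0.0, 0.2]
grip_width: 0.0183
grasp_force: 24.3
```

```bash
python3 w.py 6 dish brass_adapter; python3 g.py 451,-278,15
```

```text
dish 0.56 [201. 320.] 5787 top 10.8 circ [ 452.4 -277.4] 31.9 bbc [ 451.1 -277.4]
brass_adapter 0.91 [263. 326.] 2402 top 119.4 circ [ 451.6 -276.9] 5.9 bbc [ 451.6 -277.1]
t 16.2 p [ 451.1 -277.2   97.5] yawerr -0.002 tilt [-0.  0. -1.] w 18.1 F [-0.  -0.3 -0.4] q [-0.06  0.27  0.6   1.9  -0.18  1.03  2.05]
[0.451, -0.278, 0.015] shift [ 0.  -0.8 82.5]
```

play_rows:
  rows:
    - [[0,-1,25],0]
    - [[0,0,30],0]
    - [[0,0,15],0]
    - [[0,0,7],0]
    - [[0,0,4],0]
    - [[0,0,2],0]
    - [[0,0,0],0]
    - [[0,0,0],0]

```text
clock: 17.0
eef_pos: [0.4507, -0.2795, 0.0152]
tcp_rot: [0.221, 3.133, -0.0]
wrist_force: [0.1, -1.1, -0.1]
grip_width: 0.0179
grasp_force: 24.3
```

```bash
python3 g.py 608,-290,120
```

```text
t 17.0 p [ 450.7 -279.5   15.2] yawerr -0.0 tilt [ 0.001 -0.    -1.   ] w 17.9 F [ 0.1 -1.1 -0.1] q [-0.    0.4   0.55  1.95 -0.27  0.86  2.12]
[0.608, -0.29, 0.12] shift [-157.2   11.7 -104.8]
```

play_rows:
  rows:
    - [[0,0,0.5],0]
    - [[0,0,0],0]
    - [[0,0,0],0]
    - [[0,0,0],0]
    - [[0,0,-10],0]
    - [[0,0,-35],0]
    - [[0,0,-35],0]
    - [[-10,1,-25],0]
    - [[-40,3,0],0]
    - [[-40,3,0],0]
    - [[-40,3,0],0]
    - [[-27,2,0],0]
  fingers: 0.06

```text
clock: 18.2
eef_pos: [0.61, -0.2886, 0.1195]
tcp_rot: [0.218, 3.133, 0.0]
wrist_force: [-0.1, -0.5, 0.1]
grip_width: 0.045
grasp_force: 0.0
```

play_rows:
  rows:
    - [[0,0,0],0]
    - [[0,0,0],0]
    - [[0,0,0],0]

```text
clock: 18.5
eef_pos: [0.6065, -0.29, 0.1194]
tcp_rot: [-0.223, -3.133, 0.0]
wrist_force: [-0.1, 0.4, 0.2]
grip_width: 0.045
grasp_force: 0.0
```

```bash
python3 w.py 7 ring_adapter dish brass_adapter; python3 g.py 608,-290,15
python3 - <<'E'
from h import *
s=snap('scene');f=s['frame'];a=cv2.resize(f[250:380,340:500],None,fx=3,fy=3)
w=cv2.imread('pics/w_7.png')[0:390,80:560]
cv2.imwrite('pics/c7.png',cv2.resize(np.hstack([cv2.resize(a,(480,390)),w]),None,fx=.83,fy=.83))
E
```

```text
ring_adapter 0.72 [203. 323.] 747 top 36.5 circ [ 610.3 -289.7] 7.5 bbc [ 610.  -289.8]
dish 0.75 [  6. 308.] 938 top 11.2 circ [ 474.9 -280.6] 22.2 bbc [ 478.1 -280.6]
t 18.7 p [ 607.  -289.5  119.5] yawerr 0.0 tilt [ 0.  0. -1.] w 45.1 F [-0.1 -0.2 -1. ] q [-0.01  0.56  0.55  1.48 -0.3   1.19  2.01]
[0.608, -0.29, 0.015] shift [ -1.1  -0.3 104.5]
```

View pics/c7.png

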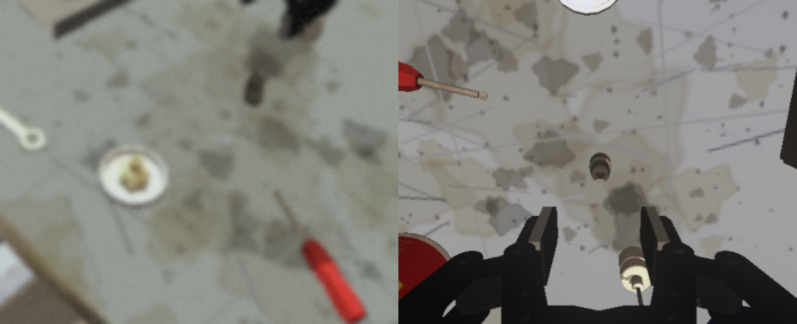

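The brass adapter stands in the dish at left crop (133,172). The ring adapter is between the fingers at right crop (600,167).

play_rows:
  rows:
    - [[-2,0,25],0]
    - [[0,0,35],0]
    - [[0,0,28],0]
    - [[0,0,14],0]
    - [[0,0,9],0]
    - [[0,0,0],0]
    - [[0,0,0],0]

```text
clock: 19.45
eef_pos: [0.6101, -0.2902, 0.0093]
tcp_rot: [0.221, 3.132, -0.001]
wrist_force: [-0.3, 0.2, 0.1]
grip_width: 0.0454
grasp_force: 0.0
```

play_rows:
  rows:
    - [[0,0,0],0]
    - [[0,0,0],0]
    - [[0,0,0],0]
    - [[0,0,0],0]
    - [[0,0,0],0]
    - [[0,0,0],0]
  fingers: -1

```text
clock: 20.05
eef_pos: [0.6101, -0.29, 0.0092]
tcp_rot: [0.221, 3.132, -0.0]
wrist_force: [-0.8, 1.3, 5.3]
grip_width: 0.0195
grasp_force: 24.5
```

```bash
python3 g.py 609,-290,90 623.5,-7.5,90
```

```text
t 20.05 p [ 610.1 -290.     9.2] yawerr -0.0 tilt [ 0.002 -0.    -1.   ] w 19.5 F [-0.8  1.3  5.3] q [ 0.02  0.68  0.5   1.55 -0.37  1.01  2.05]
[0.609, -0.29, 0.09] shift [  1.1  -0.2 -80.8]
[0.6235, -0.0075, 0.09] shift [ 25.3 281.7   0. ]
```

play_rows:
  rows:
    - [[0,0,-8],0]
    - [[0,0,-25],0]
    - [[0,0,-35],0]
    - [[0,20,-13],0]
    - [[3,35,0],0]
    - [[4,40,0],0]
    - [[4,40,0],0]
    - [[4,40,0],0]
    - [[4,40,0],0]
    - [[4,35,0],0]
    - [[3,22,0],0]
    - [[0,9,0],0]

```text
clock: 21.25
eef_pos: [0.6231, -0.0045, 0.0893]
tcp_rot: [-0.215, -3.134, -0.002]
wrist_force: [0.1, -0.4, 0.2]
grip_width: 0.0196
grasp_force: 24.5
```

play_rows:
  rows:
    - [[0,0,0],0]
    - [[0,0,0],0]
    - [[0,0,0],0]

```text
clock: 21.55
eef_pos: [0.623, -0.0101, 0.0892]
tcp_rot: [0.225, 3.133, -0.001]
wrist_force: [0.9, -0.3, -0.3]
grip_width: 0.0192
grasp_force: 24.5
```

```bash
python3 w.py 8 ring_adapter; python3 g.py 623.5,-7.5,12.5;python3 - <<'E'
from h import *
f=cv2.imread('pics/w_8.png');cv2.imwrite('pics/w8c.png',cv2.resize(f[100:340,190:450],None,fx=2.5,fy=2.5))
E
```

```text
ring_adapter 0.9 [273. 323.] 2796 top 116.2 circ [623.2 -10.7] 7.9 bbc [623.3 -10.6]
t 21.65 p [623.1  -9.5  89.1] yawerr 0.002 tilt [ 0. -0. -1.] w 19.0 F [-0.4 -0.6 -0.3] q [-0.44  0.47  0.5   1.65 -0.25  1.08  1.55]
[0.6235, -0.0075, 0.0125] shift [-0.2  2.  76.6]
```

View pics/w8c.png

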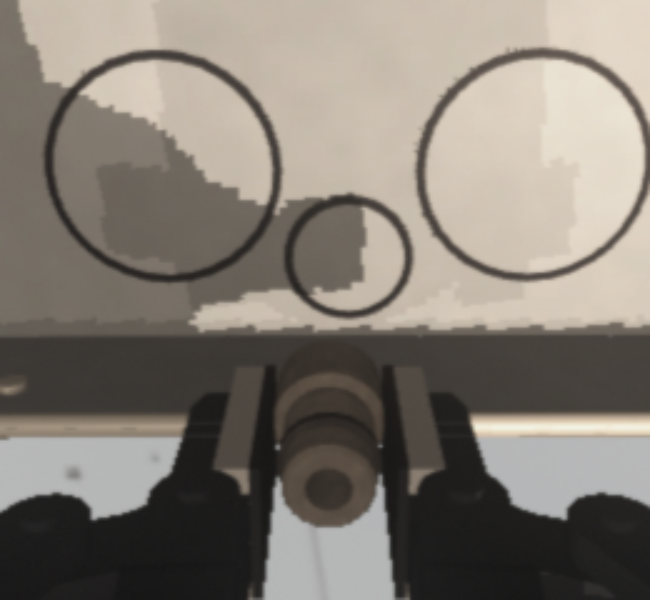

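```bash
python3 - <<'E'
from h import *
s=snap('wrist')
K=np.array(s['intrinsics']);M=R.from_rotvec(np.ravel(s['rvec'])).as_matrix();c=-M.T@np.ravel(s['tvec'])
for n,u,v,z in[('small',329.4,202.4,.003),('L',254.8,166,.003),('R',404.8,165.2,.003)]:
    d=M.T@np.linalg.inv(K)@[u,v,1];print(n,((c+d*(z-c[2])/d[2])*1000).round(1))
E
python3 g.py 623.5,-6,12.5
```

```text
small [623.   -4.4   3. ]
L [590.2 -50.8   3. ]
R [604.1  49.5   3. ]
t 21.7 p [623.   -9.2  89. ] yawerr 0.002 tilt [-0. -0. -1.] w 19.6 F [-0.1 -0.3 -1.1] q [-0.44  0.47  0.5   1.65 -0.25  1.08  1.55]
[0.6235, -0.006, 0.0125] shift [-0.   3.2 76.5]
```

play_rows:
  rows:
    - [[0,4,20],0]
    - [[0,0,28],0]
    - [[0,0,15],0]
    - [[0,0,8],0]
    - [[0,0,4],0]
    - [[0,0,1.5],0]
    - [[0,0,0],0]
    - [[0,0,0],0]

```text
clock: 22.5
eef_pos: [0.6242, -0.0039, 0.0133]
tcp_rot: [0.221, 3.133, 0.001]
wrist_force: [-0.1, -0.2, -0.4]
grip_width: 0.0194
grasp_force: 24.5
```

```bash
python3 g.py 623.5,-6,12.2
```

```text
t 22.5 p [624.2  -3.9  13.3] yawerr -0.0 tilt [ 0.001  0.    -1.   ] w 19.4 F [-0.1 -0.2 -0.4] q [-0.42  0.57  0.46  1.69 -0.3   0.95  1.58]
[0.6235, -0.006, 0.012199999999999999] shift [ 0.4 -2.2  1.1]
```

play_rows:
  rows:
    - [[0,-1.5,0],0]
    - [[0,0,1],0]
    - [[0,0,0],0]
    - [[0,0,0],0]

```text
clock: 22.9
eef_pos: [0.6238, -0.0057, 0.0122]
tcp_rot: [0.221, 3.133, 0.0]
wrist_force: [-1.9, 0.0, 6.2]
grip_width: 0.0191
grasp_force: 25.1
```

play_rows:
  rows:
    - [[0,0,0],0]
    - [[0,0,0],0]
    - [[0,0,0],0]
    - [[0,0,-10],0]
    - [[0,0,-30],0]
    - [[0,0,-40],0]
    - [[0,0,-40],0]
    - [[0,0,0],0]
    - [[0,0,0],0]
    - [[0,0,0],0]
  fingers: 0.06

```text
clock: 23.9
eef_pos: [0.6229, -0.0052, 0.1308]
tcp_rot: [-0.221, -3.133, -0.0]
wrist_force: [-0.4, -0.5, -0.5]
grip_width: 0.0448
grasp_force: 0.0
```

```bash
python3 w.py 9 ring_adapter; python3 g.py 472,276.5,150;python3 - <<'E'
from h import *
f=cv2.imread('pics/w_9.png');cv2.imwrite('pics/w9c.png',cv2.resize(f[80:300,190:450],None,fx=2.5,fy=2.5))
E
```

```text
ring_adapter 0.74 [196. 320.] 697 top 39.5 circ [624.2  -5.8] 7.7 bbc [624.1  -6.1]
t 24.0 p [622.7  -5.3 130.3] yawerr -0.0 tilt [-0.002 -0.    -1.   ] w 45.3 F [-0.4 -0.2 -0.3] q [-0.46  0.43  0.51  1.61 -0.23  1.16  1.53]
[0.472, 0.2765, 0.15] shift [188.8 257.8 -19.7]
```

View pics/w9c.png

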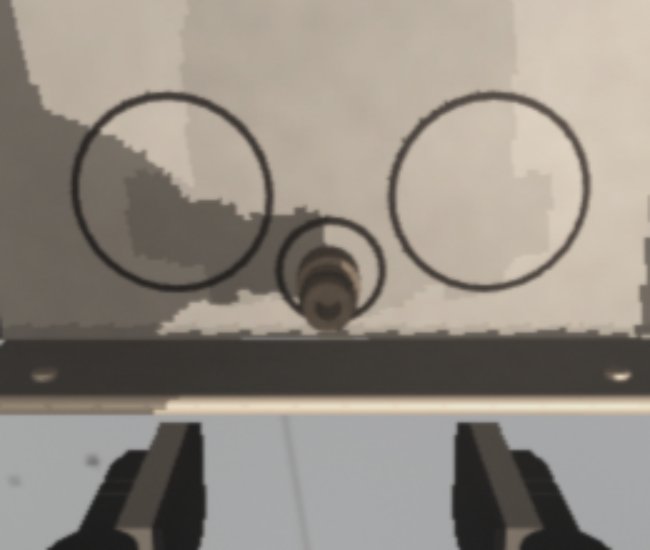

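The ring adapter stands inside the small ring at crop (330,275), so I'll fetch the pot.

play_rows:
  rows:
    - [[12,16,-20],0]
    - [[25,34,0],0]
    - [[25,34,0],0]
    - [[25,34,0],0]
    - [[25,34,0],0]
    - [[25,34,0],0]
    - [[25,34,0],0]
    - [[17,24,0],0]
    - [[10,14,0],0]
    - [[0,0,0],0]
    - [[0,0,0],0]
  fingers: 0.65

```text
clock: 25.1
eef_pos: [0.4725, 0.2759, 0.1509]
tcp_rot: [-0.221, -3.133, 0.002]
wrist_force: [1.4, -1.0, 0.1]
grip_width: 0.0705
grasp_force: 0.0
```

```bash
python3 w.py 10 grease_pot tin; python3 g.py 472,276.5,26
```

```text
grease_pot 0.87 [197. 320.] 6256 top 75.9 circ [471.2 276. ] 28.2 bbc [470.9 276. ]
tin 0.91 [219.  32.] 3587 top 62.1 circ [467.1  37.1] 19.0 bbc [467.2  39.8]
tin 0.9 [298. 335.] 6318 top 84.7 circ [553.3 274.1] 27.6 bbc [553.4 273.7]
tin 0.86 [163. 526.] 4488 top 62.6 circ [471.1 429.5] 20.7 bbc [471.5 429.5]
t 25.25 p [473.2 275.2 151.3] yawerr 0.002 tilt [-0.    -0.001 -1.   ] w 70.7 F [-0.6  0.5  0.3] q [-0.94  0.22  0.37  1.79 -0.09  1.14  0.89]
[0.472, 0.2765, 0.026] shift [  1.4   1.1 125.3]
```

play_rows:
  rows:
    - [[1,1,25],0]
    - [[0,0,40],0]
    - [[0,0,32],0]
    - [[0,0,18],0]
    - [[0,0,10],0]
    - [[0,0,0],0]
    - [[0,0,0],0]

```text
clock: 25.95
eef_pos: [0.4725, 0.2777, 0.0274]
tcp_rot: [0.222, 3.133, 0.001]
wrist_force: [-0.3, -0.7, 0.8]
grip_width: 0.0702
grasp_force: 0.0
```

play_rows:
  rows:
    - [[0,0,0],0]
    - [[0,0,0],0]
    - [[0,0,0],0]
    - [[0,0,0],0]
    - [[0,0,0],0]
    - [[0,0,0],0]
  fingers: -1
  newtons: 30

```text
clock: 26.55
eef_pos: [0.4726, 0.278, 0.028]
tcp_rot: [0.221, 3.132, 0.002]
wrist_force: [-1.0, -2.5, 6.9]
grip_width: 0.0575
grasp_force: 31.7
```

```bash
python3 g.py 472,276.5,100 592.3,-53.3,100
```

```text
t 26.55 p [472.6 278.   28. ] yawerr 0.0 tilt [ 0.002  0.001 -1.   ] w 57.5 F [-1.  -2.5  6.9] q [-0.91  0.38  0.34  1.89 -0.16  0.89  0.94]
[0.472, 0.2765, 0.1] shift [  0.3  -1.6 -72. ]
[0.5922999999999999, -0.0533, 0.1] shift [-165.5 -309.6    0. ]
```

play_rows:
  rows:
    - [[0,0,-10],0]
    - [[0,0,-25],0]
    - [[0,0,-30],0]
    - [[-11,-20,-5],0]
    - [[-18,-34,0],0]
    - [[-22,-42,0],0]
    - [[-22,-42,0],0]
    - [[-22,-42,0],0]
    - [[-22,-42,0],0]
    - [[-22,-42,0],0]
    - [[-16,-29,0],0]
    - [[-11,-18,0],0]

```text
clock: 27.75
eef_pos: [0.5929, -0.057, 0.0976]
tcp_rot: [0.226, 3.132, -0.001]
wrist_force: [0.4, -0.2, -1.9]
grip_width: 0.0569
grasp_force: 32.8
```

play_rows:
  rows:
    - [[0,0,0],0]
    - [[0,0,0],0]
    - [[0,0,15],0]
    - [[0,0,15],0]
    - [[0,0,0],0]
    - [[0,0,0],0]
    - [[0,0,0],0]

```text
clock: 28.45
eef_pos: [0.5926, -0.0533, 0.0667]
tcp_rot: [0.221, 3.134, 0.0]
wrist_force: [0.9, 0.3, -0.8]
grip_width: 0.0572
grasp_force: 32.8
```

```bash
python3 g.py 592.8,-53.3,29
```

```text
t 28.45 p [592.6 -53.3  66.7] yawerr -0.0 tilt [ 0.  0. -1.] w 57.2 F [ 0.9  0.3 -0.8] q [-0.4   0.45  0.52  1.75 -0.25  1.02  1.64]
[0.5928, -0.0533, 0.029] shift [-0.2  0.  37.7]
```

play_rows:
  rows:
    - [[0,0,15],0]
    - [[0,0,12],0]
    - [[0,0,6],0]
    - [[0,0,4],0]
    - [[0,0,0],0]
    - [[0,0,0],0]

```text
clock: 29.05
eef_pos: [0.5923, -0.0536, 0.0296]
tcp_rot: [-0.221, -3.133, -0.0]
wrist_force: [-3.8, -0.7, 2.6]
grip_width: 0.0571
grasp_force: 33.2
```

```bash
python3 g.py 592.8,-53.3,29
```

```text
t 29.05 p [592.3 -53.6  29.6] yawerr 0.0 tilt [-0.  0. -1.] w 57.1 F [-3.8 -0.7  2.6] q [-0.38  0.5   0.5   1.77 -0.28  0.95  1.66]
[0.5928, -0.0533, 0.029] shift [-0.5  0.4  0.6]
```

play_rows:
  rows:
    - [[0,0,0],0]
    - [[0,0,0],0]
    - [[0,0,0],0]
    - [[0,0,-10],0]
    - [[0,0,-35],0]
    - [[0,0,-45],0]
    - [[0,0,-32],0]
    - [[6,20,0],0]
    - [[11,43,0],0]
    - [[12,46,0],0]
    - [[12,46,0],0]
    - [[12,46,0],0]
  fingers: 0.65

```text
clock: 30.25
eef_pos: [0.5679, 0.1547, 0.1526]
tcp_rot: [0.222, 3.133, 0.001]
wrist_force: [1.3, 0.3, -0.6]
grip_width: 0.0707
grasp_force: 0.0
```

play_rows:
  rows:
    - [[12,46,0],0]
    - [[11,42,0],0]
    - [[8,30,0],0]
    - [[0,0,0],0]
    - [[0,0,0],0]
    - [[0,0,0],0]

```text
clock: 30.85
eef_pos: [0.5546, 0.2726, 0.152]
tcp_rot: [0.224, 3.133, -0.0]
wrist_force: [-0.1, -0.7, 0.1]
grip_width: 0.0707
grasp_force: 0.0
```

```bash
python3 g.py 554.5,273.8,27
```

```text
t 30.85 p [554.6 272.6 152. ] yawerr 0.002 tilt [ 0.001 -0.    -1.   ] w 70.7 F [-0.1 -0.7  0.1] q [-0.85  0.38  0.41  1.6  -0.16  1.19  1.02]
[0.5545, 0.2738, 0.027] shift [  0.2   1.1 125. ]
```

play_rows:
  rows:
    - [[0,1,25],0]
    - [[0,0,40],0]
    - [[0,0,32],0]
    - [[0,0,18],0]
    - [[0,0,10],0]
    - [[0,0,0],0]
    - [[0,0,0],0]

```text
clock: 31.55
eef_pos: [0.555, 0.2748, 0.0277]
tcp_rot: [0.222, 3.132, 0.001]
wrist_force: [0.9, 0.2, -0.8]
grip_width: 0.0704
grasp_force: 0.0
```

play_rows:
  rows:
    - [[0,0,0],0]
    - [[0,0,0],0]
    - [[0,0,0],0]
    - [[0,0,0],0]
    - [[0,0,0],0]
    - [[0,0,0],0]
  fingers: -1

```text
clock: 32.15
eef_pos: [0.5551, 0.2753, 0.0281]
tcp_rot: [0.221, 3.132, 0.002]
wrist_force: [-0.2, -2.4, 7.0]
grip_width: 0.0534
grasp_force: 31.6
```

```bash
python3 g.py 554.5,273.8,100 604.6,46.1,100
```

```text
t 32.15 p [555.1 275.3  28.1] yawerr 0.0 tilt [ 0.002  0.001 -1.   ] w 53.4 F [-0.2 -2.4  7. ] q [-0.82  0.52  0.37  1.7  -0.22  0.96  1.06]
[0.5545, 0.2738, 0.1] shift [  0.4  -1.6 -71.9]
[0.6046, 0.0461, 0.1] shift [ -81.6 -218.4    0. ]
```

play_rows:
  rows:
    - [[0,0,-10],0]
    - [[0,0,-25],0]
    - [[0,0,-30],0]
    - [[-6,-15,-5],0]
    - [[-11,-30,0],0]
    - [[-12,-33,0],0]
    - [[-12,-33,0],0]
    - [[-12,-33,0],0]
    - [[-12,-33,0],0]
    - [[-11,-28,0],0]
    - [[-6,-15,0],0]
    - [[0,0,0],0]

```text
clock: 33.35
eef_pos: [0.6046, 0.0427, 0.0966]
tcp_rot: [0.228, 3.133, -0.001]
wrist_force: [0.2, 0.9, -0.7]
grip_width: 0.0535
grasp_force: 32.0
```

play_rows:
  rows:
    - [[0,0,0],0]
    - [[0,0,15],0]
    - [[0,0,15],0]
    - [[0,0,0],0]
    - [[0,0,0],0]
    - [[0,0,0],0]

```text
clock: 33.95
eef_pos: [0.6046, 0.046, 0.0667]
tcp_rot: [0.221, 3.134, 0.0]
wrist_force: [-0.1, 0.1, -1.7]
grip_width: 0.0529
grasp_force: 32.0
```

```bash
python3 g.py 605.1,46.1,29
```

```text
t 33.95 p [604.6  46.   66.7] yawerr -0.0 tilt [ 0.  0. -1.] w 52.9 F [-0.1  0.1 -1.7] q [-0.52  0.46  0.46  1.71 -0.23  1.02  1.45]
[0.6051, 0.0461, 0.029] shift [-0.5  0.1 37.7]
```

play_rows:
  rows:
    - [[0,0,15],0]
    - [[0,0,12],0]
    - [[0,0,6],0]
    - [[0,0,3.5],0]
    - [[0,0,0],0]
    - [[0,0,0],0]

```text
clock: 34.55
eef_pos: [0.6045, 0.0458, 0.0299]
tcp_rot: [0.221, 3.134, 0.0]
wrist_force: [-0.3, -0.4, -1.2]
grip_width: 0.0532
grasp_force: 32.1
```

```bash
python3 g.py 605.1,46.1,29
```

```text
t 34.55 p [604.5  45.8  29.9] yawerr -0.0 tilt [ 0.  0. -1.] w 53.2 F [-0.3 -0.4 -1.2] q [-0.5   0.51  0.44  1.73 -0.26  0.96  1.47]
[0.6051, 0.0461, 0.029] shift [-0.6  0.4  0.9]
```

play_rows:
  rows:
    - [[-0.5,0,1],0]
    - [[0,0,0],0]
    - [[0,0,0],0]

```text
clock: 34.85
eef_pos: [0.6048, 0.0458, 0.0297]
tcp_rot: [-0.221, -3.133, -0.001]
wrist_force: [-5.0, 0.4, 9.3]
grip_width: 0.0534
grasp_force: 32.8
```

play_rows:
  rows:
    - [[0,0,0],0]
    - [[0,0,0],0]
    - [[0,0,0],0]
    - [[0,0,-10],0]
    - [[0,0,-35],0]
    - [[0,0,-45],0]
    - [[0,0,-35],0]
    - [[20,0,-20],0]
    - [[20,0,0],0]
    - [[0,0,0],0]
    - [[0,0,0],0]
    - [[0,0,0],0]
  fingers: 0.65

```text
clock: 36.05
eef_pos: [0.5657, 0.0513, 0.174]
tcp_rot: [0.221, 3.134, -0.0]
wrist_force: [0.5, 0.9, -0.1]
grip_width: 0.0707
grasp_force: 0.0
```

```bash
python3 w.py 11 tin grease_pot ring_adapter
python3 - <<'E'
from h import *
s=snap('scene');a=s['frame'][120:380,180:500];w=cv2.imread('pics/w_11.png')[:,100:540]
cv2.imwrite('pics/fin.png',np.hstack([cv2.resize(a,(400,325)),cv2.resize(w,(400,325))]))
E
```

```text
tin 0.93 [ 58. 274.] 3035 top 63.1 circ [465.1  29.2] 20.4 bbc [465.1  29.4]
tin 0.63 [240. 324.] 5438 top 86.3 circ [603.4  45.3] 27.3 bbc [603.5  45.2]
grease_pot 0.92 [231. 202.] 5641 top 77.4 circ [590.5 -53.7] 28.2 bbc [590.4 -53.4]
```

View pics/fin.png

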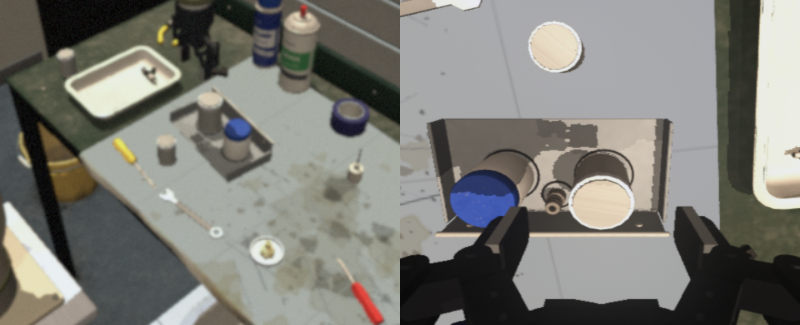

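The final view shows the pot, ring adapter and tin upright on their rings (right half at 483,198; 557,195; 601,200). The brass adapter stands in the dish (left half at 266,250).

```bash
python3 -c "
from workcell import manip
print(manip.finish_job())"
```

```text
the job is handed in; nothing more can be done
None
```

I handed the job in at about 36 s of robot time: the brass adapter stands in the dish, the ring adapter is on the bay's back place, and the pot and tin are back upright where they started, to within about 1 mm by the gripper's readings.

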